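Register a leafed round panel against the alignment bar

TASK

In the jig, turn the round silver-leafed panel with a light fingertip on its face until its flat edge squarely faces the brass alignment bar, with the bar still drawn back. Then slide the bar up by its red tab, gently, until it lies flush against the flat, and leave it sprung so that it bears on the flat by itself with a few newtons (3 to 6 N). Do not press hard on the leafed face or force the bar, and leave the jar, the cup and the brush where they are.

Things in the scene. Friction and masses are not known exactly. Their poses are not given: they have to be found in the camera images.
- jig: The jig: a dark wooden board 170 (x) x 320 (y) x 20 mm, fixed to the table. Origin: centre of its underside, on the table; z up. In its frame the panel's spindle stands at x = 0, y = -70 mm, and the bar slides along -y towards it. The finished flat edge lies in the plane y = -20 mm, facing +y.
- panel: The round panel: black disc 120 mm across, 10 mm thick, its face covered with silver-leaf squares; one flat, 66 mm long, is cut from its edge, 50 mm from the centre, with a red line painted along it. It turns endlessly either way on an upright spindle. Origin: on the spindle at the panel's underside, 34 mm above the table; z up; its own +y axis points from the centre to the flat.
- panel_flat (a point): The middle of the panel's flat, at its upper edge (50 mm from the spindle, level with the face).
- tab_top (a point): Centre of the top of the red tab on the carriage: an upright block 26 (jig x) x 12 (jig y) mm, rising 38 mm above the carriage, its top 82 mm above the table, its centre 48 mm behind the bar's face.
- bar: The brass alignment bar, 110 (jig x) x 12 (jig y) x 16 mm, 30 to 46 mm above the table. Origin: middle of the lower edge of the face that is to meet the flat; that face looks along the jig's -y. It sits on stiff springs in the carriage and gives 1 mm per 20 N. Left at rest it should bear on the flat with 3 to 6 N; over 12 N is too hard. Pressed on a flat a few degrees askew, it squares the panel up.
- bar_face (a point): The middle of that face of the bar, 38 mm above the table.
- face_center (a point): Centre of the panel's face, on the spindle, 44 mm above the table (a brass cap 18 mm across is 1 mm proud here). The panel takes about 0.09 N m to turn and stays where left. It rests on a cushion and sinks 1 mm per 15 N of press. Over 18 N from the fingers spoils the leaf; 6 to 10 N, pressed 35 to 40 mm from the centre, turns it by friction.
- carriage: The aluminium carriage, 80 (jig x) x 40 (jig y) x 18 mm, its top 44 mm above the table, that carries the bar and the red tab. It slides along the jig's -y towards the panel with about 6 N of friction and stays where it is left. At the start the bar's face is 23 to 35 mm short of where it will meet the flat. Origin: centre of its underside.
- jar: Loose amber jar with a white cap, 72 mm across, 125 mm high, standing on the table. Origin: centre of its underside. Not to be moved.
- cup: Loose small white plastic cup, 52 mm across, 60 mm high. Origin: centre of its underside. Not to be moved.
- brush: Loose flat brush, 200 mm long, lying on the table beyond the jig. Not to be moved.

How it is judged:
By the outcome, as a careful person would: the job done as asked, in the order asked, and still so for the second after the job is handed in, with the robot touching nothing.
It also fails if it takes over 64 s, if anything falls off the work surface, if the arm or the gripper's body presses on something with over 40 N, if the wrist force passes 120 N, or if a joint passes its speed limit or range.

ROBOT

A 7-joint arm with a two-finger parallel gripper is mounted at the origin on the work surface. World frame = base frame: x ahead of the robot, y to its left, z up, the work surface at z = 0. Lengths are in mm, angles in rad, forces in N, time in s.
With the tool pointing down it reaches from about 400 to 875 mm from the base axis. Payload 4.4 kg.
Tool frame: the origin (TCP) lies at the very end of the fingers, on their centre line; the grasp point (between the pads) lies 19 mm behind it; z points along the fingers, y is the direction in which the jaws open and shut (so a half turn about z gives the same grasp; the last joint's range is limited). The gripper opens to 85 mm and grips with 20 to 120 N. Pads are 22 mm wide; open, the fingers measure 114 mm over their backs; the gripper's body (76 mm by 85 mm) begins 54 mm behind the grasp point. The pads swing forward as they close: fully open they stand 13 mm farther back than shut.
Start: joints at [-0.066, 0.628, 0.038, 1.517, -0.027, 0.996, -0.02], TCP at [650.014, 0.028, 202.413] pointing down, gripper open.
Joint ranges: [-3.06, 3.06], [-0.37, 2.12], [-1.25, 1.32], [0.18, 2.47], [-1.1, 4.24], [0.23, 1.98], [-2.94, 2.94]. Speed limits (rad/s): [2.57, 2.57, 3.14, 3.14, 3.14, 3.14, 3.14].

INTERFACE

Orientations are given as [roll, pitch, yaw] about the fixed x, y, z axes, in that order (R = Rz(yaw) Ry(pitch) Rx(roll)).
In Python, from cell import ctrl, eyes gives the robot as it stands.
- The arm moves only by the tool move_arm, never from a script. Its argument "increments" is a list of rows, each a list of 6 numbers: the shift along the tool's x, y, z in cm, then the turn, a rotation vector about the tool's x, y, z in degrees. In form: [[x, y, z, wx, wy, wz], ...]. A call has 1 to 20 rows; each row is the pose to reach, as a shift and turn from the pose commanded when the call began, along the tool's axes at that moment; what a row does not reach only later rows make up. A row lasts 1/10 s, in which the tool goes at most 50 mm and 8.59 degrees, less where a joint would pass 70% of its speed; a pose out of reach is approached as far as the arm can. A call with a gripper value outside its range is refused whole. "grip" is the opening, from -1 (shut) to 1 (fully open), set as the call begins (left out, the last holds). The fingers move at their own pace and stop on an object; the grip force is fixed at half the most. Time passes only in rows, so rows that repeat a pose let the fingers close. It gives the time, the measured TCP pose, the force and the opening at its end, in the units of the state.
- ctrl.read_state(): the state, without advancing time (a new reading comes with each control period).
- eyes.get_image(name): name is "scene" or "side" or "wrist"; returns the picture (400x640x3 uint8, red, green, blue); there is no depth.
- eyes.calibration(name): a dict with "fx", "fy", "cx", "cy" (pixels), "pose" (4x4, takes a point from camera to world coordinates); the wrist camera has in their place "tool_from_camera" (4x4, takes a point from camera to tool coordinates, whose origin is the TCP and whose axes are the flange's). Camera axes: x right, y up, looking along -z (the intrinsics and any distortion apply to the point x, -y, -z); pixel columns grow to the right and rows downward; lengths in mm; the calibration is good to about 2 mm. A picture is of the moment at which its call begins: read the wrist's pose just before it. calibration takes no time and is no camera call.
- ctrl.finish_job(): hands the job in, once; it reports no verdict.
The state is a dict: "clock": time; "qpos": joint angles; "qd": joint speeds; "tau": joint torques, N m; "eef_pos": TCP position; "tool_rot": TCP orientation; "force": force on the tool from outside, world axes, zero at the start; "torque": the same for the moment, N m; "width": finger opening in mm.
Only numpy, scipy, OpenCV 4.12 (cv2) and the standard library are available. Lean on these libraries where they do the work, as an engineer would, in place of code of your own. Each camera call takes 0.05 s, during which the arm holds its last target. There are 200 camera calls.

## Working session

There is one attempt and no reset: what is moved stays moved. The work goes in short steps, Python scripts to look and compute and a tool call to move; the robot and the scene stay as the last step left them, time stands still between calls to the robot, and variables do not carry over. Pictures are saved under pics/ and viewed, about 8 in all and at most 12, crops included, and the job is handed in when it is done.

Besides the shell and the picture viewer there is one more tool, called as a command line: name --pt "numbers of a row" for each row, then --argument value for the rest. move_arm: Moves the arm, as the interface text tells. Its arguments: {"type":"object","properties":{"increments":{"type":"array","items":{"type":"array","items":{"type":"number"}}},"grip":{"type":"number"}},"required":["increments"]}

```bash
mkdir -p pics; ls; python3 - <<'E'
from cell import ctrl, eyes
import cv2,numpy as np
s=ctrl.read_state();print({k:np.round(v,3).tolist() for k,v in s.items()})
for n in("scene","side","wrist"):
    cv2.imwrite(f"pics/{n}0.png",eyes.get_image(n)[:,:,::-1]); c=eyes.calibration(n)
    print(n,{k:np.round(v,3).tolist() for k,v in c.items()})
a=[cv2.imread(f"pics/{n}0.png") for n in("scene","side")]
cv2.imwrite("pics/m0.png",cv2.resize(np.vstack(a),(480,600)) if 0 else a[0])
E
```

```text
pics
{'clock': 0.0, 'qpos': [-0.066, 0.629, 0.038, 1.518, -0.027, 0.996, -0.02], 'qd': [-0.001, 0.001, -0.0, -0.0, 0.002, -0.001, -0.0], 'tau': [-0.001, -56.341, 1.226, -19.345, 0.011, 0.011, -0.0], 'eef_pos': [649.324, 0.055, 201.506], 'tool_rot': [-3.14, 0.0, 1.571], 'force': [0.811, 0.878, -0.375], 'torque': [-0.002, -0.009, -0.0], 'width': 85.071}
scene {'fx': 442.327, 'fy': 442.327, 'cx': 315.801, 'cy': 191.248, 'pose': [[-0.6, -0.689, 0.407, 1179.103], [0.8, -0.523, 0.294, 379.495], [0.01, 0.502, 0.865, 1183.322], [0.0, 0.0, 0.0, 1.0]]}
side {'fx': 420.359, 'fy': 420.359, 'cx': 323.038, 'cy': 198.591, 'pose': [[-0.663, 0.376, -0.647, -10.312], [-0.748, -0.329, 0.576, 591.573], [0.004, 0.866, 0.5, 576.778], [0.0, 0.0, 0.0, 1.0]]}
wrist {'fx': 341.324, 'fy': 341.324, 'cx': 322.013, 'cy': 200.507, 'tool_from_camera': [[0.001, 0.953, 0.302, 75.96], [1.0, -0.001, -0.001, 0.186], [-0.001, 0.302, -0.953, -171.043], [0.0, 0.0, 0.0, 1.0]]}
```

View pics/scene0.png

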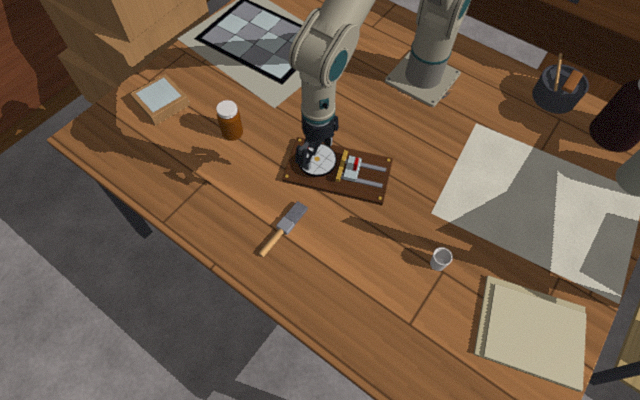

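View pics/wrist0.png

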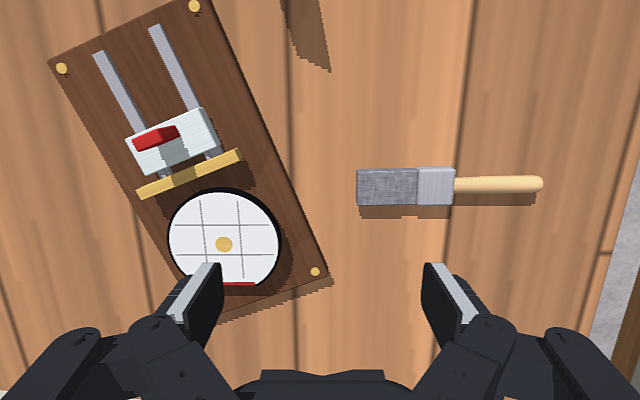

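The wrist image shows the jig rotated: cap at about (224,244), the red flat line near (238,284) on the side away from the bar, bar from (140,193) to (240,155), red tab around (155,138), board screws at (61,68), (194,6) and (315,272).

```bash
cat > h.py <<'E'
from cell import ctrl, eyes
import cv2,numpy as np
from scipy.spatial.transform import Rotation as R
def tool():
    s=ctrl.read_state();T=np.eye(4);T[:3,:3]=R.from_euler('xyz',s['tool_rot']).as_matrix();T[:3,3]=s['eef_pos'];return T
def cam(n,T=None):
    c=eyes.calibration(n);return c,(c['pose'] if 'pose' in c else (tool() if T is None else T)@c['tool_from_camera'])
def ray(c,P,u,v,z):
    d=P[:3,:3]@np.array([(u-c['cx'])/c['fx'],-(v-c['cy'])/c['fy'],-1]);o=P[:3,3]
    return o+d*(z-o[2])/d[2]
def proj(c,P,X):
    p=P[:3,:3].T@(np.asarray(X)-P[:3,3]);return c['cx']-c['fx']*p[0]/p[2],c['cy']+c['fy']*p[1]/p[2]
def blobs(im,kind,amin=8):
    h=cv2.cvtColor(im,cv2.COLOR_RGB2HSV);H,S,V=h[...,0],h[...,1],h[...,2]
    m=((H<6)|(H>174))&(S>170)&(V>90) if kind=='red' else (H>17)&(H<30)&(S>110)&(V>120)
    n,l,st,ce=cv2.connectedComponentsWithStats(m.astype(np.uint8))
    return [(ce[i].round(1),st[i].tolist(),np.argwhere(l==i)[:,::-1]) for i in range(1,n) if st[i,4]>=amin]
E
python3 - <<'E'
from h import *
im=cv2.imread('pics/wrist0.png')[:,:,::-1];c,P=cam('wrist')
for k in('red','brass'):
    for ce,st,_ in blobs(im,k,15): print(k,ce,st,[ray(c,P,*ce,z)[:2].round(1) for z in(20,45,82)])
E
python3 - <<'E'
import cv2
im=cv2.imread('pics/wrist0.png');cv2.imwrite('pics/w0c.png',cv2.resize(im[90:300,110:310],None,fx=2.8,fy=2.8,interpolation=cv2.INTER_CUBIC))
E
```

```text
red [153.9 137.2] [132, 126, 46, 25, 565] [array([477.6,  32.2]), array([489.8,  35.3]), array([507.9,  39.9])]
red [239.6 283.2] [223, 282, 32, 4, 84] [array([ 553.1, -137.6]), array([ 560. , -122.4]), array([ 570.1, -100. ])]
brass [193.8   5.4] [188, 0, 12, 12, 117] [array([531.9, 152.2]), array([540.3, 146.8]), array([552.7, 138.8])]
brass [61.2 67.7] [56, 63, 11, 11, 99] [array([397.9,  98.6]), array([415.7,  97. ]), array([442.2,  94.7])]
brass [187.9 174.1] [135, 148, 105, 52, 1332] [array([507.8,  -6.4]), array([517.9,  -0.6]), array([532.8,   8.1])]
brass [223.3 244.1] [216, 237, 16, 15, 189] [array([538.3, -87.4]), array([546.2, -75.8]), array([557.9, -58.7])]
brass [314.8 271.1] [310, 267, 10, 9, 65] [array([ 641.5, -121.5]), array([ 642.1, -107.5]), array([643. , -86.8])]
```

View pics/w0c.png

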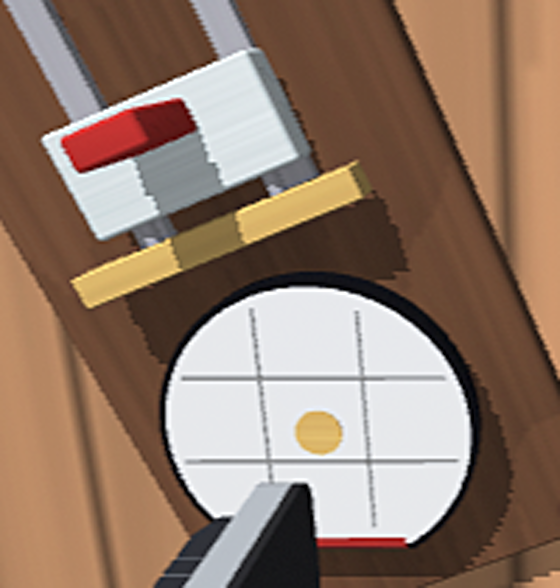

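move_arm --pt "-2 -1.7 3 0 0 0" --pt "-4 -3.4 6 0 0 0" --pt "-6 -5 9 0 0 0" --pt "-7.6 -6.7 12 0 0 0" --pt "-7.6 -6.7 14.2 0 0 0" --pt "-7.6 -6.7 14.2 0 0 0" --pt "-7.6 -6.7 14.2 0 0 0" --pt "-7.6 -6.7 14.2 0 0 0" --grip -1

```text
clock: 0.95
eef_pos: [584.6, -75.3, 61.7]
tool_rot: [3.139, -0.0, 1.572]
force: [0.1, -0.3, 0.1]
width: -0.1
```

```bash
python3 - <<'E'
from h import *
s=ctrl.read_state();print(s['clock'],s['eef_pos'],s['tool_rot'],s['force'],s['width'],s['qpos'])
im=eyes.get_image('wrist');cv2.imwrite('pics/w1.png',im[:,:,::-1]);c,P=cam('wrist')
for k in('red','brass'):
    for ce,st,_ in blobs(im,k,15): print(k,ce,st,[ray(c,P,*ce,z)[:2].round(1) for z in(20,45,82)])
E
```

```text
0.95 [584.62199054 -75.34523861  61.69127977] [ 3.13883654e+00 -1.74252913e-04  1.57180461e+00] [ 0.10872206 -0.26163505  0.08165548] -0.061742786780939925 [ 0.06801262  0.72479185  0.02030178  1.81290401 -0.02450591  0.60140723
  0.10439034]
red [100.4   7.2] [76, 0, 61, 21, 732] [array([462.3,  45.4]), array([476.6,  40.1]), array([497.8,  32.3])]
red [165.9   2.9] [156, 0, 19, 10, 90] [array([498.8,  47.6]), array([508.8,  42.1]), array([523.7,  33.9])]
red [248.4 296.6] [213, 294, 71, 6, 381] [array([ 532.5, -139.1]), array([ 538.5, -122.7]), array([547.5, -98.4])]
brass [194.8  94.8] [96, 45, 195, 101, 4785] [array([509.3,  -0.9]), array([518.1,  -0.7]), array([ 5.312e+02, -5.000e-01])]
brass [255.7 227.7] [241, 214, 30, 28, 631] [array([540.7, -85.9]), array([545.8, -75.8]), array([553.4, -60.7])]
brass [401.7 274.7] [395, 268, 15, 14, 164] [array([ 641.3, -121.5]), array([ 634.6, -107.1]), array([624.7, -85.9])]
```

View pics/w1.png

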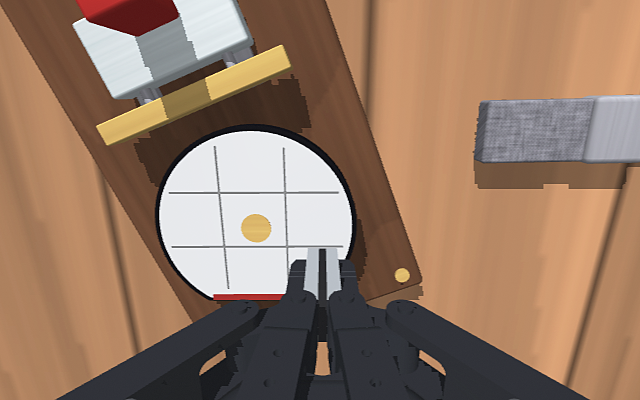

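The fingers are shut over the face near (322,255), right of the cap (256,228); the flat (row 297) faces straight down the image, world -y. About 158° clockwise is needed. Descending now.

move_arm --pt "0 0 0.6 0 0 0" --pt "0 0 1.2 0 0 0" --pt "0 0 1.4 0 0 0" --pt "0 0 1.5 0 0 0" --pt "0 0 1.55 0 0 0" --pt "0 0 1.6 0 0 0" --pt "0 0 1.6 0 0 0"

```text
clock: 1.7
eef_pos: [583.1, -76.0, 44.5]
tool_rot: [3.141, -0.0, 1.571]
force: [-0.3, -0.9, -0.2]
width: -0.2
```

move_arm --pt "0 0 0.03 0 0 0" --pt "0 0 0.06 0 0 0" --pt "0 0 0.06 0 0 0" --pt "0 0 0.06 0 0 0"

```text
clock: 2.1
eef_pos: [583.0, -76.0, 43.8]
tool_rot: [3.142, -0.0, 1.571]
force: [-0.5, -0.0, -0.1]
width: 0.1
```

move_arm --pt "0 0 0.03 0 0 0" --pt "0 0 0.06 0 0 0" --pt "0 0 0.06 0 0 0" --pt "0 0 0.06 0 0 0"

```text
clock: 2.5
eef_pos: [583.0, -76.0, 43.2]
tool_rot: [-3.142, -0.0, 1.571]
force: [-0.6, -0.2, 0.2]
width: -0.1
```

move_arm --pt "0 0 0.03 0 0 0" --pt "0 0 0.06 0 0 0" --pt "0 0 0.06 0 0 0" --pt "0 0 0.06 0 0 0"

```text
clock: 2.9
eef_pos: [583.0, -76.0, 42.6]
tool_rot: [-3.142, -0.0, 1.571]
force: [0.7, -1.1, -0.3]
width: -0.0
```

move_arm --pt "0 0 0.03 0 0 0" --pt "0 0 0.06 0 0 0" --pt "0 0 0.06 0 0 0" --pt "0 0 0.06 0 0 0"

```text
clock: 3.3
eef_pos: [583.0, -76.0, 42.0]
tool_rot: [-3.142, -0.0, 1.571]
force: [0.1, -0.6, -0.2]
width: -0.1
```

move_arm --pt "0 0 0.03 0 0 0" --pt "0 0 0.06 0 0 0" --pt "0 0 0.06 0 0 0" --pt "0 0 0.06 0 0 0"

```text
clock: 3.7
eef_pos: [583.0, -76.0, 41.4]
tool_rot: [-3.142, -0.0, 1.571]
force: [0.4, -0.1, 0.7]
width: -0.2
```

move_arm --pt "0 0 0.02 0 0 0" --pt "0 0 0.04 0 0 0" --pt "0 0 0.04 0 0 0" --pt "0 0 0.04 0 0 0"

```text
clock: 4.1
eef_pos: [583.0, -75.9, 41.0]
tool_rot: [3.142, -0.0, 1.571]
force: [-0.0, -0.5, 0.2]
width: -0.1
```

move_arm --pt "0 0 0.02 0 0 0" --pt "0 0 0.04 0 0 0" --pt "0 0 0.04 0 0 0" --pt "0 0 0.04 0 0 0"

```text
clock: 4.5
eef_pos: [583.0, -76.0, 40.6]
tool_rot: [-3.142, -0.0, 1.571]
force: [0.7, 0.3, -0.2]
width: 0.0
```

```bash
python3 - <<'E'
from h import *
s=ctrl.read_state();print(s['force'],s['eef_pos'],s['tau'])
im=eyes.get_image('wrist');cv2.imwrite('pics/w2.png',cv2.resize(im[120:330,130:430,::-1],None,fx=2.5,fy=2.5))
E
```

```text
[ 0.69299897  0.32713347 -0.21551678] [582.99570243 -75.95841058  40.61226778] [-8.70745662e-04 -5.54620779e+01  1.11622497e+00 -1.22788453e+01
  6.95155366e-03  1.74296907e-03  1.61688894e-05]
```

View pics/w2.png

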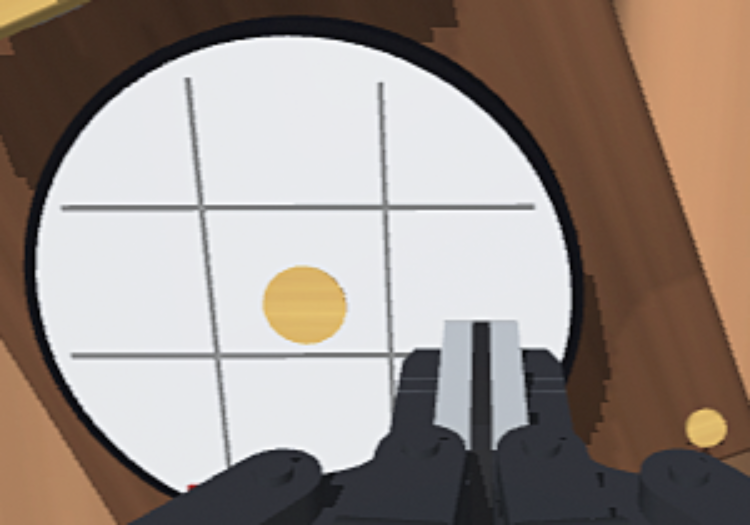

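The fingers are over the face, 37 mm right of the cap, but with no contact felt yet; continuing in half-millimetre steps.

move_arm --pt "0 0 0.02 0 0 0" --pt "0 0 0.05 0 0 0" --pt "0 0 0.05 0 0 0"

```text
clock: 4.85
eef_pos: [583.0, -76.0, 40.1]
tool_rot: [-3.142, -0.0, 1.571]
force: [0.1, -0.6, -0.6]
width: 0.2
```

move_arm --pt "0 0 0.02 0 0 0" --pt "0 0 0.04 0 0 0" --pt "0 0 0.04 0 0 0"

```text
clock: 5.15
eef_pos: [583.0, -75.9, 39.7]
tool_rot: [-3.142, -0.0, 1.571]
force: [-0.4, 0.1, 0.5]
width: 0.0
```

```bash
python3 - <<'E'
from h import *
c,P=cam('wrist');T=tool()
for t in([0,0,0],[11,0,0],[11,0,-5],[11,0,-13],[-11,0,0]): print(t,proj(c,P,(T@np.r_[t,1])[:3]))
im=eyes.get_image('side');x,y=map(int,proj(*cam('side'),T[:3,3]));print(x,y)
x0=max(x-60,0);y0=max(y-50,0)
cv2.imwrite('pics/s2.png',cv2.resize(im[y0:y0+80,x0:x0+120,::-1],None,fx=6,fy=6,interpolation=cv2.INTER_CUBIC))
E
```

```text
[0, 0, 0] (np.float64(321.2964156463091), np.float64(238.70780066165386))
[11, 0, 0] (np.float64(321.2999499601729), np.float64(219.80583741230242))
[11, 0, -5] (np.float64(321.2889117907622), np.float64(223.21718744008942))
[11, 0, -13] (np.float64(321.2699651885021), np.float64(229.0726413420917))
[-11, 0, 0] (np.float64(321.29300525184624), np.float64(256.9470270817966))
365 207
```

View pics/s2.png

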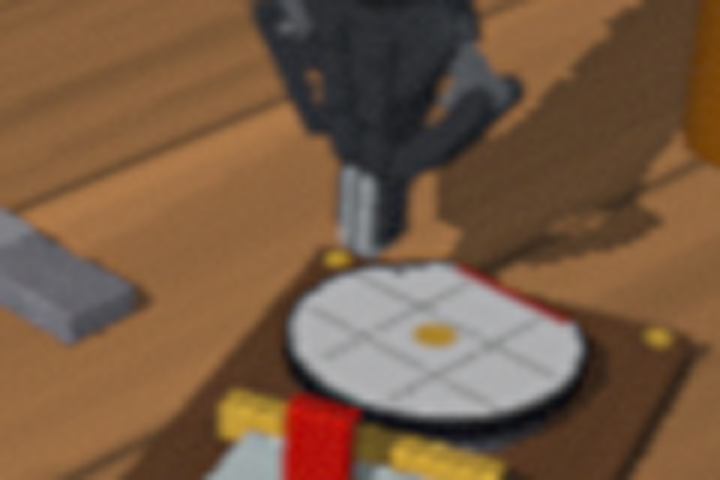

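The side view shows the fingertip (crop (365,250)) still clearly above the face; the expected TCP pixel is crop (360,300). I'll compute the true gap.

```bash
python3 - <<'E'
from h import *
T=tool();c,P=cam('side')
print('cap',proj(c,P,[546,-76,45]),'seen 377.5 212.8')
for z in(40,50,55,60,65): print(z,np.round(proj(c,P,[583,-76,z]),1),'seen tip ~365.8,198.7')
E
```

```text
cap (np.float64(376.4713850931302), np.float64(211.84113197049444)) seen 377.5 212.8
40 [365.1 207.6] seen tip ~365.8,198.7
50 [365.4 204.1] seen tip ~365.8,198.7
55 [365.5 202.4] seen tip ~365.8,198.7
60 [365.6 200.6] seen tip ~365.8,198.7
65 [365.7 198.8] seen tip ~365.8,198.7
```

move_arm --pt "0 0 0.2 0 0 0" --pt "0 0 0.4 0 0 0" --pt "0 0 0.5 0 0 0" --pt "0 0 0.57 0 0 0" --pt "0 0 0.57 0 0 0"

```text
clock: 5.7
eef_pos: [582.9, -76.0, 33.9]
tool_rot: [-3.141, -0.0, 1.571]
force: [-0.6, -0.1, 0.4]
width: 0.3
```

```bash
python3 - <<'E'
from h import *
s=ctrl.read_state();print(s['force'],s['eef_pos'])
im=eyes.get_image('side');x0,y0=305,157
cv2.imwrite('pics/s3.png',cv2.resize(im[y0:y0+80,x0:x0+120,::-1],None,fx=6,fy=6,interpolation=cv2.INTER_CUBIC))
E
```

```text
[-0.58613228 -0.11153325  0.3896796 ] [582.93466908 -75.98620185  33.86220934]
```

View pics/s3.png

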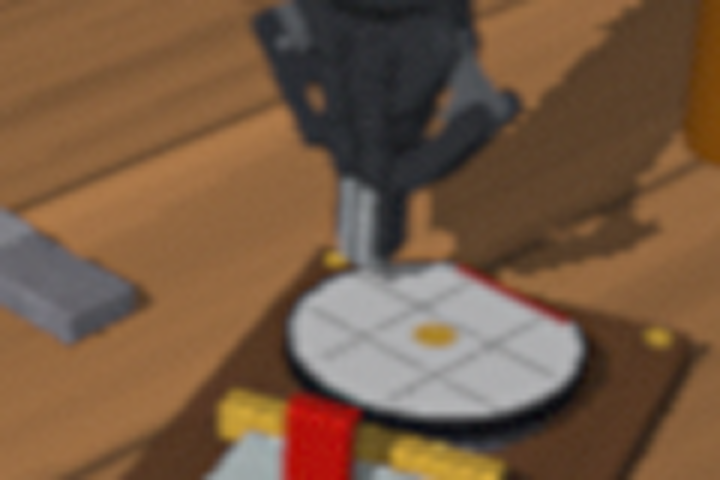

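Tip now at crop (370,265), about 10 mm still above its contact spot near (360,295). Going down more.

move_arm --pt "0 0 0.2 0 0 0" --pt "0 0 0.4 0 0 0" --pt "0 0 0.5 0 0 0" --pt "0 0 0.5 0 0 0"

```text
clock: 6.15
eef_pos: [582.8, -75.9, 28.8]
tool_rot: [-3.141, -0.0, 1.571]
force: [-0.2, 0.1, 0.4]
width: 0.0
```

move_arm --pt "0 0 0.04 0 0 0" --pt "0 0 0.08 0 0 0" --pt "0 0 0.08 0 0 0"

```text
clock: 6.45
eef_pos: [583.0, -76.0, 28.2]
tool_rot: [-3.142, -0.0, 1.571]
force: [-0.3, 1.0, -0.2]
width: 0.1
```

move_arm --pt "0 0 0.04 0 0 0" --pt "0 0 0.08 0 0 0" --pt "0 0 0.08 0 0 0"

```text
clock: 6.75
eef_pos: [583.0, -76.0, 27.4]
tool_rot: [-3.142, -0.0, 1.571]
force: [-0.6, -0.4, -1.2]
width: 0.1
```

move_arm --pt "0 0 0.04 0 0 0" --pt "0 0 0.08 0 0 0" --pt "0 0 0.08 0 0 0"

```text
clock: 7.05
eef_pos: [583.0, -76.0, 26.6]
tool_rot: [-3.142, -0.0, 1.571]
force: [0.1, 0.2, -0.2]
width: 0.1
```

move_arm --pt "0 0 0.04 0 0 0" --pt "0 0 0.08 0 0 0" --pt "0 0 0.08 0 0 0"

```text
clock: 7.35
eef_pos: [582.9, -76.0, 25.7]
tool_rot: [-3.141, -0.0, 1.571]
force: [0.8, 0.0, 0.1]
width: 0.2
```

move_arm --pt "0 0 0.04 0 0 0" --pt "0 0 0.08 0 0 0" --pt "0 0 0.08 0 0 0"

```text
clock: 7.65
eef_pos: [582.9, -76.0, 25.0]
tool_rot: [-3.141, -0.0, 1.571]
force: [0.0, 0.2, 0.6]
width: -0.2
```

move_arm --pt "0 0 0.03 0 0 0" --pt "0 0 0.06 0 0 0" --pt "0 0 0.06 0 0 0"

```text
clock: 7.95
eef_pos: [583.0, -76.0, 24.4]
tool_rot: [-3.142, -0.0, 1.571]
force: [0.6, 0.1, 0.1]
width: -0.3
```

move_arm --pt "0 0 0.03 0 0 0" --pt "0 0 0.06 0 0 0" --pt "0 0 0.06 0 0 0"

```text
clock: 8.25
eef_pos: [583.0, -76.0, 23.8]
tool_rot: [-3.142, -0.0, 1.571]
force: [-0.1, -0.5, 0.2]
width: 0.0
```

move_arm --pt "0 0 0.03 0 0 0" --pt "0 0 0.06 0 0 0" --pt "0 0 0.06 0 0 0"

```text
clock: 8.55
eef_pos: [583.0, -76.0, 23.2]
tool_rot: [-3.141, -0.0, 1.571]
force: [0.6, 0.4, -0.7]
width: -0.2
```

move_arm --pt "0 0 0.03 0 0 0" --pt "0 0 0.06 0 0 0" --pt "0 0 0.06 0 0 0"

```text
clock: 8.85
eef_pos: [583.0, -76.0, 22.6]
tool_rot: [-3.142, -0.0, 1.571]
force: [-0.6, -0.3, -0.7]
width: -0.0
```

move_arm --pt "0 0 0.03 0 0 0" --pt "0 0 0.06 0 0 0" --pt "0 0 0.06 0 0 0"

```text
clock: 9.15
eef_pos: [583.0, -76.0, 22.0]
tool_rot: [-3.142, -0.0, 1.571]
force: [-0.7, -0.5, 0.4]
width: 0.4
```

move_arm --pt "0 0 0.03 0 0 0" --pt "0 0 0.06 0 0 0" --pt "0 0 0.06 0 0 0"

```text
clock: 9.45
eef_pos: [582.9, -76.0, 21.3]
tool_rot: [-3.141, -0.0, 1.571]
force: [-0.4, -0.6, 0.5]
width: -0.1
```

move_arm --pt "0 0 0.03 0 0 0" --pt "0 0 0.06 0 0 0" --pt "0 0 0.06 0 0 0"

```text
clock: 9.75
eef_pos: [583.0, -76.0, 20.7]
tool_rot: [-3.142, -0.0, 1.571]
force: [-0.2, -0.1, -0.8]
width: 0.0
```

```bash
python3 - <<'E'
from h import *
s=ctrl.read_state();print(s['force'],s['eef_pos'])
im=eyes.get_image('side');x0,y0=335,177
w=eyes.get_image('wrist')
a=cv2.resize(im[y0:y0+50,x0:x0+75,::-1],(600,400),interpolation=cv2.INTER_CUBIC)
b=cv2.resize(w[190:290,260:380,::-1],(240,200),interpolation=cv2.INTER_CUBIC)
o=np.zeros((600,600,3),np.uint8);o[:400]=a;o[400:,:240]=b
cv2.imwrite('pics/s4.png',o)
E
```

```text
[-0.15424432 -0.13599428 -0.83396171] [582.96705496 -75.95347198  20.74695456]
```

View pics/s4.png

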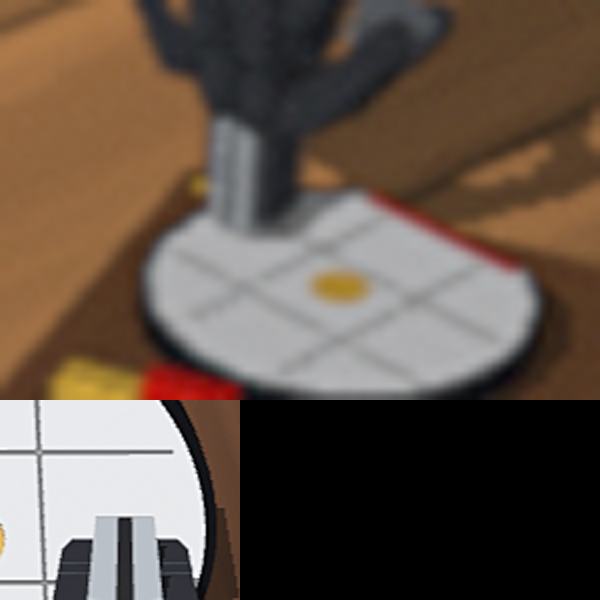

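The fingertip (crop (245,232)) now sits almost on the face with a contact shadow at its foot, so the touch is very near. Smaller steps.

move_arm --pt "0 0 0.03 0 0 0" --pt "0 0 0.05 0 0 0" --pt "0 0 0.05 0 0 0"

```text
clock: 10.15
eef_pos: [583.0, -76.0, 20.3]
tool_rot: [-3.142, -0.0, 1.571]
force: [1.1, -0.0, -0.3]
width: -0.2
```

move_arm --pt "0 0 0.03 0 0 0" --pt "0 0 0.05 0 0 0" --pt "0 0 0.05 0 0 0"

```text
clock: 10.45
eef_pos: [583.0, -76.0, 19.8]
tool_rot: [-3.141, -0.0, 1.571]
force: [0.8, -0.2, 0.9]
width: 0.2
```

move_arm --pt "0 0 0.03 0 0 0" --pt "0 0 0.05 0 0 0" --pt "0 0 0.05 0 0 0"

```text
clock: 10.75
eef_pos: [583.0, -76.0, 19.3]
tool_rot: [-3.141, -0.0, 1.571]
force: [0.6, 0.5, -0.7]
width: 0.2
```

move_arm --pt "0 0 0.03 0 0 0" --pt "0 0 0.05 0 0 0" --pt "0 0 0.05 0 0 0"

```text
clock: 11.05
eef_pos: [583.0, -76.0, 18.8]
tool_rot: [-3.142, -0.0, 1.571]
force: [-0.3, 0.3, 0.7]
width: 0.0
```

move_arm --pt "0 0 0.03 0 0 0" --pt "0 0 0.05 0 0 0" --pt "0 0 0.05 0 0 0"

```text
clock: 11.35
eef_pos: [583.0, -76.0, 18.3]
tool_rot: [-3.142, -0.0, 1.571]
force: [-0.2, 0.2, -0.7]
width: 0.1
```

move_arm --pt "0 0 0.03 0 0 0" --pt "0 0 0.07 0 0 0" --pt "0 0 0.07 0 0 0"

```text
clock: 11.65
eef_pos: [582.9, -76.0, 17.5]
tool_rot: [-3.141, -0.0, 1.571]
force: [0.4, -0.7, 0.3]
width: -0.3
```

move_arm --pt "0 0 0.03 0 0 0" --pt "0 0 0.07 0 0 0" --pt "0 0 0.07 0 0 0"

```text
clock: 11.95
eef_pos: [583.0, -76.0, 16.8]
tool_rot: [-3.141, -0.0, 1.571]
force: [-0.0, 0.3, 1.1]
width: -0.2
```

move_arm --pt "0 0 0.02 0 0 0" --pt "0 0 0.04 0 0 0" --pt "0 0 0.04 0 0 0"

```text
clock: 12.25
eef_pos: [583.0, -75.9, 16.5]
tool_rot: [-3.142, -0.0, 1.571]
force: [-0.2, -0.5, -0.7]
width: 0.2
```

move_arm --pt "0 0 0.03 0 0 0" --pt "0 0 0.06 0 0 0" --pt "0 0 0.06 0 0 0"

```text
clock: 12.55
eef_pos: [583.0, -76.0, 15.9]
tool_rot: [-3.142, -0.0, 1.571]
force: [-0.5, -0.5, 0.3]
width: -0.2
```

move_arm --pt "0 0 0.03 0 0 0" --pt "0 0 0.07 0 0 0" --pt "0 0 0.07 0 0 0"

```text
clock: 12.85
eef_pos: [583.0, -76.0, 15.1]
tool_rot: [-3.142, -0.0, 1.571]
force: [0.4, 1.4, 0.8]
width: 0.2
```

```bash
python3 - <<'E'
from h import *
s=ctrl.read_state();print(s['force'],s['torque'],s['eef_pos'],s['tau'])
im=eyes.get_image('side');w=eyes.get_image('wrist');cv2.imwrite('pics/w5.png',w[:,:,::-1])
c,P=cam('wrist')
for k in('red','brass'):
    for ce,st,_ in blobs(w,k,60): print(k,ce,st,ray(c,P,*ce,45)[:2].round(1))
x0,y0=335,177
a=cv2.resize(im[y0:y0+50,x0:x0+75,::-1],(600,400),interpolation=cv2.INTER_CUBIC)
b=cv2.resize(w[190:290,240:480,::-1],(480,200),interpolation=cv2.INTER_CUBIC)
o=np.zeros((600,600,3),np.uint8);o[:400]=a;o[400:,:480]=b
cv2.imwrite('pics/s5.png',o)
E
```

```text
[0.44968926 1.36229623 0.79784873] [0.02322424 0.02229954 0.00695255] [582.97122479 -75.9768132   15.14583121] [ 1.02598227e-03 -5.63178456e+01  1.13254957e+00 -1.13244179e+01
  6.45572436e-03 -6.94770279e-03  3.13862813e-05]
brass [158.9  93.2] [28, 26, 257, 135, 8447] [ 5.189e+02 -3.000e-01]
brass [240.7 264.3] [222, 247, 38, 35, 1027] [545.9 -75.6]
```

View pics/s5.png

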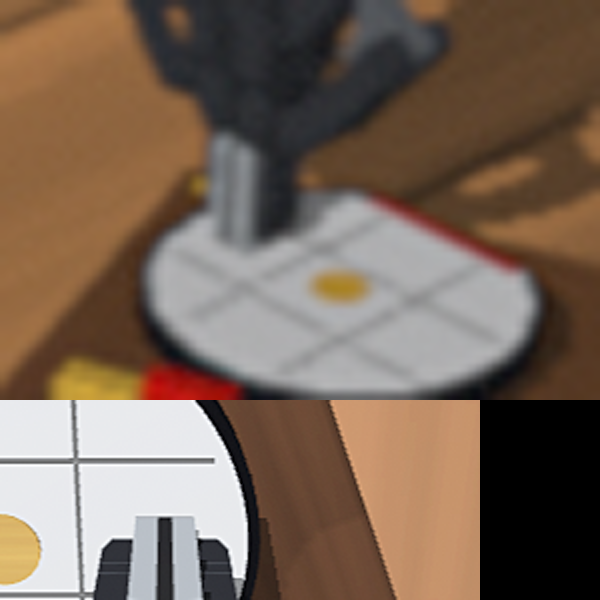

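The tip (crop (240,245)) is a few mm above the face; the finger end evidently lies about 30 mm behind the reported TCP. Expected contact near reported z = 12.

move_arm --pt "0 0 0.03 0 0 0" --pt "0 0 0.06 0 0 0" --pt "0 0 0.06 0 0 0"

```text
clock: 13.25
eef_pos: [583.1, -76.0, 14.7]
tool_rot: [3.141, -0.0, 1.571]
force: [0.3, 0.1, 0.9]
width: 0.1
```

move_arm --pt "0 0 0.02 0 0 0" --pt "0 0 0.04 0 0 0" --pt "0 0 0.04 0 0 0"

```text
clock: 13.55
eef_pos: [583.1, -76.0, 14.4]
tool_rot: [3.141, 0.0, 1.571]
force: [-0.7, -0.5, 3.3]
width: -0.2
```

move_arm --pt "0 0 0.03 0 0 0" --pt "0 0 0.06 0 0 0" --pt "0 0 0.06 0 0 0"

```text
clock: 13.85
eef_pos: [583.2, -76.0, 14.0]
tool_rot: [3.141, -0.0, 1.571]
force: [-1.0, -0.4, 6.8]
width: -0.1
```

move_arm --pt "0 0 0.03 0 0 0" --pt "-0.129 -0.002 0.03 0 0 2" --pt "-0.258 -0.009 0.03 0 0 4" --pt "-0.515 -0.036 0.03 0 0 8" --pt "-0.769 -0.081 0.03 0 0 12" --pt "-1.02 -0.143 0.03 0 0 16" --pt "-1.265 -0.223 0.03 0 0 20" --pt "-1.505 -0.32 0.03 0 0 24" --pt "-1.505 -0.32 0.03 0 0 24"

```text
clock: 14.75
eef_pos: [580.4, -90.2, 13.9]
tool_rot: [3.141, -0.001, 1.151]
force: [-0.8, 1.4, 7.5]
width: 0.0
```

```bash
cat >> h.py <<'E'
def flat(n,amin=25):
    im=eyes.get_image(n);c,P=cam(n);out=[]
    for ce,st,px in blobs(im,'red',amin):
        w=np.array([ray(c,P,u,v,44)[:2] for u,v in px]);m=w.mean(0);d=m-[545.9,-75.8]
        e=np.linalg.svd(w-m,full_matrices=False);t=e[2][0];nrm=np.array([t[1],-t[0]]);nrm*=np.sign(nrm@d)
        out.append((n,ce,len(px),m.round(1),np.linalg.norm(d).round(1),'sv',(e[1]/len(px)**.5).round(1),'dir',np.degrees(np.arctan2(d[1],d[0])).round(1),'normal',np.degrees(np.arctan2(nrm[1],nrm[0])).round(1)))
    return im,out
E
python3 - <<'E'
from h import *
s=ctrl.read_state();print(s['clock'],s['force'],s['eef_pos'],s['tool_rot'])
for n in('side','scene','wrist'):
    im,o=flat(n,6)
    for r in o: print(*r)
E
```

```text
14.75 [-0.82637764  1.39686135  7.51897633] [580.3660188  -90.23180694  13.92375043] [ 3.14096309e+00 -1.18425358e-03  1.15064897e+00]
side [357.9 231.1] 180 [519.5  14.9] 94.5 sv [19.2  6.9] dir 106.3 normal 44.8
scene [355.9 161.8] 24 [483.5  28. ] 121.1 sv [9.6 2.6] dir 121.0 normal 118.8
wrist [ 8.1 47.9] 248 [509.7  42.1] 123.3 sv [2.2 1.4] dir 107.1 normal 32.4
wrist [ 3.  61.2] 8 [504.8  39.1] 122.0 sv [0.7 0.2] dir 109.7 normal 41.1
wrist [14.1 62.8] 8 [508.4  37. ] 118.8 sv [0.8 0.3] dir 108.4 normal 92.9
wrist [18. 67.] 6 [508.7  35.1] 117.0 sv [0.5 0.2] dir 108.5 normal 131.4
wrist [ 8.9 73.6] 8 [503.9  34.6] 118.1 sv [0.4 0.3] dir 110.8 normal 150.4
wrist [ 9.8 78. ] 16 [503.2  33.2] 117.1 sv [1.4 0.2] dir 111.4 normal 97.9
wrist [ 3.9 82.1] 14 [500.1  32.9] 117.9 sv [1.  0.4] dir 112.8 normal 39.2
wrist [ 3.6 87.4] 7 [498.7  31.4] 117.1 sv [0.4 0.2] dir 113.8 normal 89.6
wrist [221.1 353.5] 37 [ 514.6 -115. ] 50.1 sv [1.5 0.8] dir -128.6 normal -86.3
```

```bash
cat >> h.py <<'E'
S0=np.array([545.9,-75.8])
def rect(im,n,half=65,k=4):
    """top-down picture of the panel face plane; col=+x, row=-y"""
    c,P=cam(n);q=[(-1,1),(1,1),(1,-1),(-1,-1)]
    src=np.float32([proj(c,P,[S0[0]+a*half,S0[1]+b*half,44]) for a,b in q]);m=2*half*k
    return cv2.warpPerspective(im,cv2.getPerspectiveTransform(src,np.float32([[0,0],[m,0],[m,m],[0,m]])),(m,m))
def gridang(im,n):
    r=rect(im,n);g=cv2.GaussianBlur(cv2.cvtColor(r,cv2.COLOR_RGB2GRAY),(0,0),2).astype(float)
    yy,xx=np.mgrid[:g.shape[0],:g.shape[1]];rad=np.hypot(xx-260,yy-260)/4
    bh=cv2.morphologyEx(g.astype(np.uint8),cv2.MORPH_BLACKHAT,np.ones((21,21)))
    m=((bh>25)&(rad<50)&(rad>12)&(g>110)).astype(np.uint8)*255
    L=cv2.HoughLinesP(m,1,np.pi/720,60,minLineLength=110,maxLineGap=8)
    if L is None: return r,[]
    return r,sorted((round(float(np.degrees(np.arctan2(-(d-b),c-a))%90),1),round(float(np.hypot(c-a,d-b)/4))) for a,b,c,d in L[:,0])
E
python3 - <<'E'
from h import *
for n in('wrist','side'):
    im=eyes.get_image(n);r,a=gridang(im,n);print(n,a[:25],len(a));cv2.imwrite(f'pics/r_{n}.png',r[:,:,::-1])
E
```

```text
wrist [(68.4, 68), (68.6, 49), (68.6, 62), (68.6, 68), (68.7, 39), (68.7, 40), (68.8, 45), (68.8, 61), (68.9, 35), (68.9, 54), (68.9, 58), (69.0, 61), (69.0, 70), (69.0, 89), (69.1, 61), (69.1, 62), (69.1, 62), (69.1, 90), (69.2, 59), (69.2, 87), (69.3, 42), (69.3, 59), (69.3, 70), (69.3, 89), (69.4, 45)] 34
side [] 0
```

move_arm --pt "-0.129 -0.002 0 0 0 2" --pt "-0.258 -0.009 0 0 0 4" --pt "-0.515 -0.036 0 0 0 8" --pt "-0.769 -0.081 0 0 0 12" --pt "-1.02 -0.143 0 0 0 16" --pt "-1.265 -0.223 0 0 0 20" --pt "-1.505 -0.32 0 0 0 24" --pt "-1.737 -0.433 0 0 0 28" --pt "-1.961 -0.562 0 0 0 32" --pt "-2.175 -0.707 0 0 0 36" --pt "-2.378 -0.866 0 0 0 40" --pt "-2.378 -0.866 0 0 0 40"

```text
clock: 16.2
eef_pos: [563.7, -108.8, 14.0]
tool_rot: [3.14, -0.003, 0.453]
force: [0.5, 0.6, 6.1]
width: 0.1
```

```bash
python3 - <<'E'
from h import *
s=ctrl.read_state();print(s['clock'],s['force'],s['eef_pos'],s['tool_rot'],s['qpos'][-1])
for n in('wrist',):
    im=eyes.get_image(n);r,a=gridang(im,n);print(n,a[:25],len(a));cv2.imwrite(f'pics/r_{n}.png',r[:,:,::-1])
E
```

```text
16.2 [0.45839952 0.63070204 6.10794766] [ 563.73622665 -108.8455278    14.02018827] [ 3.14038888e+00 -2.56947272e-03  4.52551495e-01] -0.5782337161297814
wrist [(31.8, 87), (32.0, 51), (32.0, 71), (32.0, 76), (32.2, 90), (32.3, 36), (32.3, 44), (32.4, 89), (32.4, 89), (32.5, 59), (32.5, 59), (32.5, 59), (32.5, 60), (32.5, 89), (32.5, 89), (32.6, 45), (32.8, 54), (32.8, 65), (32.9, 40), (32.9, 48), (32.9, 67), (33.0, 49), (33.0, 54), (33.0, 62), (33.1, 35)] 37
```

move_arm --pt "0 0 0.03 0 0 0" --pt "-0.129 -0.002 0.03 0 0 2" --pt "-0.258 -0.009 0.03 0 0 4" --pt "-0.515 -0.036 0.03 0 0 8" --pt "-0.769 -0.081 0.03 0 0 12" --pt "-1.02 -0.143 0.03 0 0 16" --pt "-1.265 -0.223 0.03 0 0 20" --pt "-1.505 -0.32 0.03 0 0 24" --pt "-1.737 -0.433 0.03 0 0 28" --pt "-1.961 -0.562 0.03 0 0 32" --pt "-2.175 -0.707 0.03 0 0 36" --pt "-2.378 -0.866 0.03 0 0 40" --pt "-2.57 -1.039 0.03 0 0 44" --pt "-2.75 -1.224 0.03 0 0 48" --pt "-2.916 -1.422 0.03 0 0 52" --pt "-2.916 -1.422 0.03 0 0 52"

```text
clock: 17.85
eef_pos: [531.4, -110.9, 13.9]
tool_rot: [3.141, -0.005, -0.456]
force: [0.1, -2.3, 7.2]
width: -0.5
```

```bash
cat > st.py <<'E'
from h import *
s=ctrl.read_state();print(s['clock'],s['force'],s['eef_pos'],s['tool_rot'],s['qpos'])
n='wrist'
im=eyes.get_image(n);r,a=gridang(im,n);print(n,a[::3],len(a));cv2.imwrite(f'pics/r_{n}.png',r[:,:,::-1])
E
python3 st.py
```

```text
17.85 [ 0.059636   -2.26489309  7.18485895] [ 531.4429493  -110.92170849   13.91785127] [ 3.14050697 -0.00456978 -0.45602901] [-0.15813311  0.82383449  0.49106929  1.9715727  -0.74931835  0.52926093
 -1.16139036]
wrist [(72.7, 40), (72.8, 57), (72.9, 50), (73.2, 57), (73.3, 43), (73.4, 39), (73.5, 60), (73.5, 64), (73.7, 31), (73.7, 62), (73.8, 48), (74.0, 76)] 34
```

move_arm --pt "-0.129 -0.002 0.01 0 0 2" --pt "-0.258 -0.009 0.01 0 0 4" --pt "-0.515 -0.036 0.01 0 0 8" --pt "-0.769 -0.081 0.01 0 0 12" --pt "-1.02 -0.143 0.01 0 0 16" --pt "-1.265 -0.223 0.01 0 0 20" --pt "-1.505 -0.32 0.01 0 0 24" --pt "-1.737 -0.433 0.01 0 0 28" --pt "-1.961 -0.562 0.01 0 0 32" --pt "-2.175 -0.707 0.01 0 0 36" --pt "-2.175 -0.707 0.01 0 0 36"

```text
clock: 19.0
eef_pos: [513.3, -95.9, 13.7]
tool_rot: [3.141, -0.004, -1.085]
force: [-2.4, -3.0, 10.0]
width: 0.2
```

```bash
python3 st.py
```

```text
19.0 [-2.3767782  -2.95710315  9.9715454 ] [513.25838192 -95.91507627  13.65513829] [ 3.14058583 -0.0040898  -1.08510478] [-0.27235864  0.85374068  0.63810627  2.02799834 -0.94587157  0.58162742
 -1.61703077]
wrist [(36.9, 51), (37.1, 54), (37.4, 40), (37.5, 42), (37.8, 35), (38.0, 35), (38.0, 90), (38.1, 75), (38.1, 88), (38.4, 40), (38.5, 58), (38.9, 42)] 35
```

move_arm --pt "-0.129 -0.002 -0.02 0 0 2" --pt "-0.258 -0.009 -0.02 0 0 4" --pt "-0.515 -0.036 -0.02 0 0 8" --pt "-0.769 -0.081 -0.02 0 0 12" --pt "-1.02 -0.143 -0.02 0 0 16" --pt "-1.02 -0.143 -0.02 0 0 16"

```text
clock: 19.65
eef_pos: [509.0, -85.9, 13.7]
tool_rot: [3.14, -0.003, -1.364]
force: [-4.0, -2.7, 9.8]
width: 0.2
```

```bash
python3 st.py; python3 - <<'E'
from h import *
for n in('wrist','side','scene'):
    im,o=flat(n,15)
    for r in o: print(*r)
    if n=='wrist': cv2.imwrite('pics/w6.png',im[:,:,::-1])
E
```

```text
19.65 [-3.97902369 -2.71683905  9.80676374] [508.95479976 -85.89162746  13.65489877] [ 3.14049081 -0.0033235  -1.36419321] [-0.32411964  0.87128711  0.69668233  2.04344843 -1.00992482  0.61409227
 -1.84962209]
wrist [(20.9, 45), (21.1, 62), (21.3, 54), (21.3, 62), (21.4, 40), (21.5, 58), (21.8, 42), (22.1, 71), (22.3, 40), (22.4, 78)] 29
wrist [319.5 347. ] 31 [501.3 -43.5] 55.0 sv [1.1 0.7] dir 144.1 normal -178.0
wrist [213.4 361.6] 81 [552.2 -23.6] 52.6 sv [2.4 0.9] dir 83.2 normal 128.6
side [357.8 231.2] 177 [519.3  15.1] 94.7 sv [19.2  6.8] dir 106.3 normal 44.9
scene [355.9 161.8] 26 [483.6  28.2] 121.3 sv [10.8  2.6] dir 120.9 normal 119.3
```

View pics/w6.png

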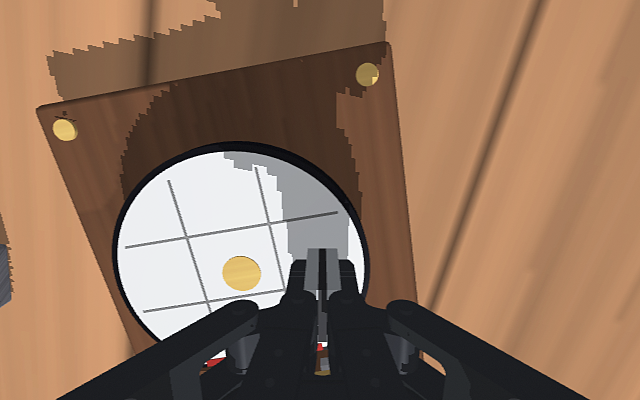

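Wrist view: red flat now visible at the bottom (about (213,362)) facing the bar, grid at 21.6° against jig yaw 21.8°. Lifting off and moving behind the tab at height.

move_arm --pt "0 0 -1 0 0 0" --pt "0 0 -4 0 0 0" --pt "0 0 -8 0 0 0" --pt "-1 0 -11 0 0 0" --pt "-4 0 -11 0 0 -2" --pt "-8 -0.5 -11 0 0 -5" --pt "-12 -1 -11 0 0 -10" --pt "-15.1 -1.2 -11 0 0 -10" --pt "-15.1 -1.2 -11 0 0 -10" --pt "-15.1 -1.2 -11 0 0 -10"

```text
clock: 20.85
eef_pos: [490.1, 67.4, 123.2]
tool_rot: [-3.142, -0.0, -1.184]
force: [0.0, -0.3, 0.1]
width: 0.2
```

```bash
python3 st.py; python3 - <<'E'
from h import *
im,o=flat('wrist',15)
for r in o: print(*r)
c,P=cam('wrist')
for k in('red','brass'):
    for ce,st,_ in blobs(im,k,60): print(k,ce,st,[ray(c,P,*ce,z)[:2].round(1) for z in(20,45,82)])
cv2.imwrite('pics/w7.png',im[:,:,::-1])
E
```

```text
20.85 [ 0.04993982 -0.3356718   0.1016258 ] [490.08861261  67.37704439 123.24271978] [-3.14157239e+00 -2.20600138e-04 -1.18445409e+00] [-0.75161752  0.69623894  0.88305947  2.03910543 -0.77989585  0.78166184
 -2.14362703]
wrist [] 0
wrist [325.   50.5] 526 [527.9 -33.2] 46.2 sv [17.1  1.1] dir 112.9 normal 112.0
wrist [324.1 166.5] 1014 [498.5  40.9] 125.9 sv [8.1 5.8] dir 112.1 normal 111.1
red [325.   50.5] [281, 48, 89, 6, 526] [array([528.7, -35.7]), array([527.9, -33.1]), array([526.6, -29.3])]
red [324.1 166.5] [304, 153, 41, 28, 1014] [array([496.5,  45.4]), array([498.6,  40.7]), array([501.7,  33.6])]
brass [324.1 101.1] [246, 93, 158, 18, 2672] [array([515.8,  -2.1]), array([516.1,  -2.6]), array([516.6,  -3.3])]
brass [242.2 260.4] [237, 256, 12, 10, 97] [array([532.3, 151.8]), array([531.1, 137.3]), array([529.4, 115.9])]
brass [403.9 261.4] [399, 257, 11, 10, 95] [array([398. ,  98.6]), array([409.1,  89. ]), array([425.4,  74.7])]
```

View pics/w7.png

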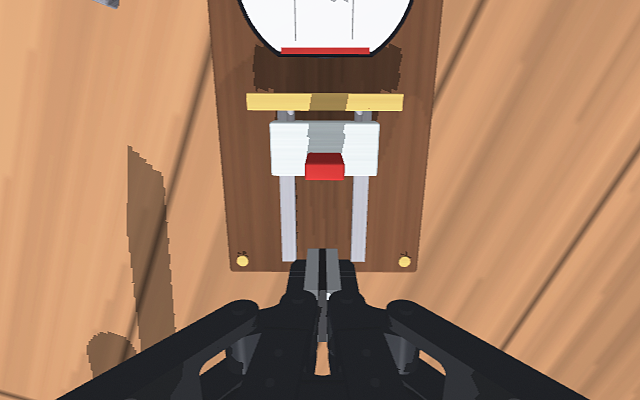

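The flat (red line rows 48-53) lies parallel to the bar (row 101), normal 112.0° versus jig 111.8°: squared with the bar still back. Tab at (305-345, 153-181), its rear top edge at row 181; fingers lined up behind it.

```bash
python3 - <<'E'
from h import *
c,P=cam('wrist');yj=np.array([-.3714,.9285])
for r,z in((181,82),(165,82),(153,44),(110,46),(93,46),(93,30),(52,44)): print(r,z,((ray(c,P,324,r,z)[:2]-S0)@yj).round(1))
print((tool()[:2,3]-S0)@yj)
h=(tool()[:2,3]-S0)@yj
for t in range(20,40,4): print(t,[proj(c,P,(tool()@np.r_[x,0,-t,1])[:3])[1].round(1) for x in(8,11)])
E
```

```text
181 82 127.4
165 82 117.0
153 44 115.8
110 46 85.0
93 46 73.6
93 30 73.6
52 44 47.1
151.80411798435418
20 [np.float64(245.1), np.float64(239.4)]
24 [np.float64(248.7), np.float64(242.9)]
28 [np.float64(252.5), np.float64(246.5)]
32 [np.float64(256.4), np.float64(250.4)]
36 [np.float64(260.6), np.float64(254.4)]
```

move_arm --pt "0 0 2 0 0 0" --pt "0 0 5 0 0 0" --pt "0 0 8 0 0 0" --pt "0 0 9.1 0 0 0" --pt "0.4 0 9.1 0 0 0" --pt "0.8 0 9.1 0 0 0" --pt "1 0 9.1 0 0 0" --pt "1 0 9.1 0 0 0"

```text
clock: 21.75
eef_pos: [495.0, 56.6, 33.2]
tool_rot: [-3.139, -0.001, -1.188]
force: [-0.2, -0.0, 1.2]
width: 0.3
```

move_arm --pt "0.1 0 0 0 0 0" --pt "0.2 0 0 0 0 0" --pt "0.3 0 0 0 0 0" --pt "0.4 0 0 0 0 0" --pt "0.5 0 0 0 0 0" --pt "0.6 0 0 0 0 0" --pt "0.7 0 0 0 0 0" --pt "0.8 0 0 0 0 0" --pt "0.8 0 0 0 0 0"

```text
clock: 22.65
eef_pos: [496.0, 52.1, 32.1]
tool_rot: [3.141, 0.004, -1.185]
force: [-1.2, 5.7, 4.2]
width: -0.1
```

```bash
cat > st2.py <<'E'
from h import *
s=ctrl.read_state();yj=np.array([-.3714,.9285]);c,P=cam('wrist')
print('clock',s['clock'],'push',-(s['force'][:2]@yj).round(2),'jy',((s['eef_pos'][:2]-S0)@yj).round(2),s['eef_pos'].round(1) if hasattr(s['eef_pos'],'round') else s['eef_pos'])
im=eyes.get_image('wrist');cv2.imwrite('pics/w_last.png',im[:,:,::-1])
for k in('red','brass'):
    for ce,st,px in blobs(im,k,60): print(k,ce,st)
E
python3 st2.py
```

```text
clock 22.65 push -5.8 jy 137.3 [496.   52.1  32.1]
red [328.4  63.3] [258, 59, 139, 10, 1307]
red [325.5 237.7] [294, 208, 65, 58, 3379]
brass [325.5 132.4] [205, 118, 243, 30, 6656]
```

move_arm --pt "0.1 0 0 0 0 0" --pt "0.2 0 0 0 0 0" --pt "0.3 0 0 0 0 0" --pt "0.4 0 0 0 0 0" --pt "0.5 0 0 0 0 0" --pt "0.6 0 0 0 0 0" --pt "0.7 0 0 0 0 0" --pt "0.8 0 0 0 0 0" --pt "0.9 0 0 0 0 0" --pt "1 0 0 0 0 0" --pt "1.1 0 0 0 0 0" --pt "1.2 0 0 0 0 0" --pt "1.3 0 0 0 0 0" --pt "1.4 0 0 0 0 0" --pt "1.5 0 0 0 0 0" --pt "1.6 0 0 0 0 0" --pt "1.6 0 0 0 0 0"

```text
clock: 24.4
eef_pos: [501.9, 37.3, 32.0]
tool_rot: [3.141, 0.004, -1.185]
force: [-1.7, 4.4, 5.0]
width: -0.1
```

```bash
python3 st2.py; python3 - <<'E'
from h import *
im,o=flat('wrist',60)
for r in o: print(*r)
c,P=cam('wrist');yj=np.array([-.3714,.9285])
b=[x for x in blobs(im,'brass',1000)][0];px=b[2]
col=px[abs(px[:,0]-250)<15];r0=np.median([col[col[:,0]==u][:,1].min() for u in np.unique(col[:,0])])
print('bar top row',r0,[((ray(c,P,250,r0,z)[:2]-S0)@yj).round(1) for z in(30,46)])
E
```

```text
clock 24.4 push -4.68 jy 121.31 [501.9  37.3  32. ]
red [327.  101.9] [259, 98, 135, 9, 1185]
red [325.5 237.8] [294, 208, 65, 58, 3366]
brass [327.   2.] [314, 0, 27, 6, 119]
brass [325.6 132.6] [205, 118, 243, 30, 6533]
brass [434.1 364.9] [427, 361, 13, 10, 67]
wrist [326.9 102. ] 1190 [527.7 -32.6] 46.9 sv [17.2  1.1] dir 112.8 normal 112.0
wrist [325.5 237.8] 3366 [503.1  28.9] 113.1 sv [8.9 8.7] dir 112.2 normal 65.4
bar top row 118.0 [np.float64(55.1), np.float64(53.9)]
```

move_arm --pt "0.08 0 0 0 0 0" --pt "0.16 0 0 0 0 0" --pt "0.24 0 0 0 0 0" --pt "0.32 0 0 0 0 0" --pt "0.35 0 0 0 0 0" --pt "0.35 0 0 0 0 0"

```text
clock: 25.1
eef_pos: [503.2, 34.1, 32.0]
tool_rot: [3.141, 0.004, -1.185]
force: [-2.0, 5.0, 4.8]
width: -0.1
```

```bash
python3 st2.py
```

```text
clock 25.1 push -5.37 jy 117.96 [503.2  34.1  32. ]
red [326.5 109.5] [260, 105, 133, 10, 1117]
red [325.5 237.9] [294, 208, 65, 58, 3369]
brass [327.1   5.8] [308, 0, 39, 15, 431]
brass [325.9 132.7] [205, 118, 243, 30, 6490]
```

move_arm --pt "0.03 0 0 0 0 0" --pt "0.06 0 0 0 0 0" --pt "0.06 0 0 0 0 0"

```text
clock: 25.45
eef_pos: [503.3, 33.6, 32.0]
tool_rot: [3.141, 0.005, -1.185]
force: [-1.5, 5.5, 4.2]
width: -0.3
```

move_arm --pt "0.02 0 0 0 0 0" --pt "0.04 0 0 0 0 0" --pt "0.04 0 0 0 0 0"

```text
clock: 25.75
eef_pos: [503.5, 33.3, 32.0]
tool_rot: [3.141, 0.005, -1.185]
force: [-2.6, 6.0, 5.0]
width: 0.3
```

move_arm --pt "0.02 0 0 0 0 0" --pt "0.03 0 0 0 0 0" --pt "0.03 0 0 0 0 0"

```text
clock: 26.05
eef_pos: [503.6, 33.0, 32.0]
tool_rot: [3.141, 0.005, -1.185]
force: [-2.1, 6.0, 3.7]
width: -0.2
```

```bash
python3 st2.py
```

```text
clock 26.05 push -6.32 jy 116.76 [503.6  33.   32. ]
red [324.7 112.2] [260, 108, 134, 10, 1150]
red [325.5 237.8] [294, 208, 65, 58, 3370]
brass [327.1   7.2] [307, 0, 41, 19, 560]
brass [325.7 132.9] [205, 118, 243, 30, 6423]
```

move_arm --pt "0.02 0 0 0 0 0" --pt "0.03 0 0 0 0 0" --pt "0.03 0 0 0 0 0"

```text
clock: 26.4
eef_pos: [503.7, 32.8, 32.0]
tool_rot: [3.141, 0.005, -1.185]
force: [-1.7, 4.7, 4.1]
width: 0.1
```

move_arm --pt "0.02 0 0 0 0 0" --pt "0.03 0 0 0 0 0" --pt "0.03 0 0 0 0 0"

```text
clock: 26.7
eef_pos: [503.8, 32.5, 32.0]
tool_rot: [3.141, 0.005, -1.185]
force: [-2.7, 5.6, 5.2]
width: -0.1
```

move_arm --pt "0.02 0 0 0 0 0" --pt "0.03 0 0 0 0 0" --pt "0.03 0 0 0 0 0"

```text
clock: 27.0
eef_pos: [503.8, 32.4, 32.1]
tool_rot: [3.141, 0.005, -1.185]
force: [-3.4, 5.8, 5.7]
width: -0.5
```

move_arm --pt "0.01 0 0 0 0 0" --pt "0.02 0 0 0 0 0" --pt "0.02 0 0 0 0 0"

```text
clock: 27.3
eef_pos: [503.8, 32.4, 32.0]
tool_rot: [3.141, 0.005, -1.185]
force: [-2.0, 5.9, 4.2]
width: -0.4
```

```bash
python3 st2.py
```

```text
clock 27.3 push -6.23 jy 116.1 [503.8  32.4  32. ]
red [327.1 114. ] [260, 110, 134, 9, 1166]
red [325.4 237.9] [294, 208, 65, 58, 3381]
brass [327.1   8. ] [307, 0, 42, 20, 633]
brass [326.  133.3] [205, 118, 243, 30, 6296]
```

move_arm --pt "0.02 0 0 0 0 0" --pt "0.02 0 0 0 0 0" --pt "0.02 0 0 0 0 0"

```text
clock: 27.65
eef_pos: [503.8, 32.4, 32.0]
tool_rot: [3.141, 0.006, -1.185]
force: [-3.2, 5.9, 5.3]
width: 0.1
```

move_arm --pt "0.02 0 0 0 0 0" --pt "0.02 0 0 0 0 0" --pt "0.02 0 0 0 0 0"

```text
clock: 27.95
eef_pos: [503.8, 32.3, 32.0]
tool_rot: [3.141, 0.006, -1.185]
force: [-1.9, 6.3, 5.6]
width: 0.1
```

```bash
python3 st2.py
```

```text
clock 27.95 push -6.54 jy 116.03 [503.8  32.3  32. ]
red [326.3 114. ] [260, 110, 134, 9, 1186]
red [325.4 237.9] [294, 208, 65, 58, 3390]
brass [327.2   8. ] [307, 0, 42, 20, 637]
brass [326.1 133.5] [205, 118, 243, 30, 6310]
```

Pushing is now met by the flat: the arm's target advances but the tool barely does. Adding push gradually towards about 10 N (5.7 N friction + 4.5 N spring).

move_arm --pt "0.02 0 0 0 0 0" --pt "0.04 0 0 0 0 0" --pt "0.05 0 0 0 0 0" --pt "0.05 0 0 0 0 0"

```text
clock: 28.4
eef_pos: [503.8, 32.3, 32.0]
tool_rot: [3.141, 0.007, -1.185]
force: [-3.0, 6.8, 7.1]
width: -0.0
```

move_arm --pt "0.02 0 0 0 0 0" --pt "0.04 0 0 0 0 0" --pt "0.04 0 0 0 0 0"

```text
clock: 28.7
eef_pos: [503.8, 32.3, 32.0]
tool_rot: [3.141, 0.007, -1.184]
force: [-3.9, 6.9, 7.4]
width: -0.0
```

```bash
python3 st2.py|head -1
```

```text
clock 28.7 push -7.87 jy 115.97 [503.8  32.3  32. ]
```

move_arm --pt "0.03 0 0 0 0 0" --pt "0.06 0 0 0 0 0" --pt "0.08 0 0 0 0 0" --pt "0.08 0 0 0 0 0"

```text
clock: 29.15
eef_pos: [503.9, 32.2, 32.1]
tool_rot: [3.14, 0.009, -1.184]
force: [-4.2, 9.3, 8.7]
width: -0.3
```

move_arm --pt "0 0 0 0 0 0"

```text
clock: 29.25
eef_pos: [503.9, 32.2, 32.0]
tool_rot: [3.14, 0.009, -1.184]
force: [-4.7, 9.5, 8.1]
width: 0.3
```

```bash
python3 st2.py|head -1
```

```text
clock 29.25 push -10.53 jy 115.92 [503.9  32.2  32. ]
```

move_arm --pt "-0.1 0 0 0 0 0" --pt "-0.3 0 0 0 0 0" --pt "-0.8 0 0 0 0 0" --pt "-1.8 0 0 0 0 0" --pt "-1.8 0 -4 0 0 0" --pt "-1.8 0 -7 0 0 0" --pt "-1.8 0 -9 0 0 0" --pt "-1.8 0 -9 0 0 0" --pt "-1.8 0 -9 0 0 0"

```text
clock: 30.2
eef_pos: [499.0, 44.8, 121.9]
tool_rot: [-3.141, -0.0, -1.186]
force: [-0.5, 0.0, 0.2]
width: -0.5
```

```bash
python3 st2.py; python3 - <<'E'
from h import *
im,o=flat('wrist',60)
for r in o: print(*r)
c,P=cam('wrist');yj=np.array([-.3714,.9285])
r,a=gridang(im,'wrist');print(a[::4])
for n in('scene','side'): cv2.imwrite(f'pics/{n}_end.png',eyes.get_image(n)[:,:,::-1])
for n in('scene','side'):
    d=cv2.absdiff(cv2.imread(f'pics/{n}0.png'),cv2.imread(f'pics/{n}_end.png')).max(2)
    boxes={'scene':{'jar':(213,98,245,142),'cup':(428,245,456,273),'brush':(255,198,310,258)}}.get(n,{})
    for k,(x0,y0,x1,y1) in boxes.items(): print(k,'changed px',int((d[y0:y1,x0:x1]>40).sum()))
cv2.imwrite('pics/end.png',im[:,:,::-1])
E
```

```text
clock 30.2 push -0.21 jy 129.36 [499.   44.8 121.9]
red [325.3  86.5] [282, 84, 87, 6, 506]
red [324.4 165.1] [305, 151, 40, 28, 1044]
brass [325.3  11.1] [313, 0, 26, 25, 561]
brass [323.6  99.7] [246, 91, 159, 18, 2734]
brass [243.6 284.1] [238, 280, 12, 10, 94]
brass [402.5 284.9] [397, 280, 12, 10, 92]
wrist [325.1  86.1] 443 [527.1 -32.9] 46.8 sv [17.4  1. ] dir 113.6 normal 111.9
wrist [323.6 165. ] 1051 [507.3  18.7] 102.1 sv [8.1 5.9] dir 112.2 normal 111.4
[(21.9, 44), (22.2, 44), (22.2, 83), (22.5, 43), (22.6, 45), (23.0, 45), (23.6, 45)]
jar changed px 314
cup changed px 0
brush changed px 0
```

View pics/end.png

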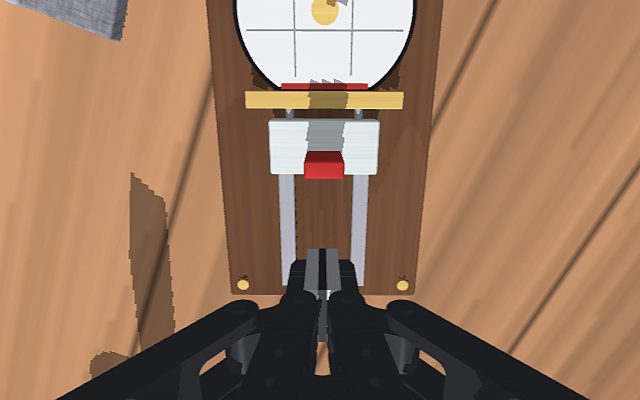

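The bar (row 91) lies flush along the red line of the flat (rows 84-90), both parallel. Checking the jar's change (likely the arm's shadow), then handing in.

```bash
python3 - <<'E'
from h import *
ok=True
for n,(x0,y0,x1,y1) in(('scene',(205,90,255,150)),):
    for t in('0','_end'):
        g=cv2.imread(f'pics/{n}{t}.png')[y0:y1,x0:x1];h=cv2.cvtColor(g,cv2.COLOR_BGR2HSV)
        for nm,m in(('cap',(h[...,1]<45)&(h[...,2]>150)),('amber',(h[...,0]<14)&(h[...,1]>190)&(h[...,2]>60))):
            p=np.argwhere(m);print(t,nm,len(p),p.mean(0).round(1) if len(p) else '')
E
python3 -c "
from cell import ctrl;print(ctrl.finish_job())"
```

```text
0 cap 289 [18.  22.6]
0 amber 55 [37.7 26.7]
_end cap 78 [12.7 27.8]
_end amber 58 [36.2 26.2]
the job is handed in; nothing more can be done
None
```

I turned the panel about 158° clockwise with the shut fingertips, at 6–10 N on the leaf. I then pushed the bar up by the red tab until it met the flat, backed off and handed the job in at about 30 s.

- **Squareness:** with the bar still drawn back, the flat's normal measured 112.0° against the jig's 111.8°. At the end it measured 111.9°, and the grid lines, which are rougher, gave about 22.5° against 21.8°. The last picture shows the bar flush along the red line.
- **Bearing force:** the last push on the tab was about 10.4 N. Sliding the carriage had taken about 5.7 N (readings 4.7–6.5 N), so roughly 4.5 N should remain on the flat. That figure is inferred, because I could not measure it once the robot let go. The force readings scatter by about 0.5 N.
- **Disagreement:** the fingertip touched the leaf about 30 mm later than the reported tool point implied. I found the contact by feel and set the later heights from it.
- **Other objects:** the cup and brush show no pixel change in the scene camera. The jar's patch did change: fewer cap pixels counted as white, and their centre shifted by about 5 pixels, while the amber body stayed within 1.5 pixels. I took this as the arm's shadow, since the arm never went near the jar, but I did not look at it again before handing in.

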